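Gauge the thickness of a dumbbell test specimen

ROBOT

A 6-joint arm with a two-finger parallel gripper is mounted at the origin on the work surface. World frame = base frame: x ahead of the robot, y to its left, z up, the work surface at z = 0. Lengths are in m, angles in rad, forces in N, time in s.
With the tool pointing down it reaches from about 0.325 to 0.85 m from the base axis. Payload 4.4 kg.
Tool frame: the origin (TCP) lies between the finger pads; the fingertips stand bot.nose_length ahead of it and the grasp point (between the pads) lies 3 mm ahead of it (bot.nose_length is the distance from the TCP to the fingertips, in m); z points along the fingers, y is the line along which they close (so a half turn about z gives the same grasp; the last joint's range is limited). The gripper opens to 94 mm and grips with 3 to 60 N. Pads are 16 mm wide; open, the fingers measure 119 mm over their backs; the gripper's body (75 mm by 177 mm) begins 78 mm behind the grasp point.
Start: joints at [-1.403, 0.207, 1.542, -0, 1.393, -0.15], TCP at [0.18, -0.546, 0.227] pointing down, gripper open.
Joint ranges: [-2.73, 2.73], [-0.86, 2.22], [0.23, 2.46], [-1.11, 4.25], [0.08, 2.63], [-2.82, 2.82]. Speed limits (rad/s): [2.79, 2.79, 3.14, 3.14, 3.14, 3.14].

INTERFACE

Orientations are given as [roll, pitch, yaw] about the fixed x, y, z axes, in that order (R = Rz(yaw) Ry(pitch) Rx(roll)).
In Python, from cell import status, viewer, job_done, bot gives the robot as it stands. The module is installed in compiled form; this text tells all that it offers.
- The arm moves only by the tool arm_command, never from a script. Its argument "commands" is a list that holds one entry, the list of rows, each a list of 6 numbers: the shift along the world's x, y, z in mm, then the turn, a rotation vector about the world's x, y, z in rad. In form: [[[x, y, z, wx, wy, wz], ...]]. A call has 1 to 12 rows; each row is the pose to reach, as a shift and turn from the pose commanded when the call began; what a row does not reach only later rows make up. A row lasts 1/10 s, in which the tool goes at most 50 mm and 8.59 degrees, less where a joint would pass 70% of its speed; a pose out of reach is approached as far as the arm can. A call with a gripper value outside its range is refused whole. "hand" is the opening, from 0 (shut) to 1 (fully open), set as the call begins (left out, the last holds). The fingers move at their own pace and stop on an object; "force" is the grip in N (left out, the last holds). Time passes only in rows, so rows that repeat a pose let the fingers close. It gives the time, the measured TCP pose, the force, the opening and the grip force at its end, in the units of the state.
- status.read_state(): the state, without advancing time (a new reading comes with each control period).
- viewer.get_image(name): name is "side" or "top" or "wrist"; returns (picture, depth): 384x512x3 uint8, blue, green, red; 384x512 float32, m along the optical axis (not along the pixel's ray), 0 where there is no reading.
- viewer.camera_params(name): a dict with "fx", "fy", "cx", "cy" (pixels), "distortion" ([k1, k2, p1, p2, k3] as OpenCV has them; the pictures are not rectified), "R" (3x3) and "t" (3): a world point X has camera coordinates R X + t; the wrist camera has in their place "tool_from_camera" (4x4, takes a point from camera to tool coordinates, whose origin is the TCP and whose axes are the flange's). Camera axes: x right, y down, z forward; pixel columns grow to the right and rows downward; lengths in m; the calibration is good to about 2 mm. A picture is of the moment at which its call begins: read the wrist's pose just before it. camera_params takes no time and is no camera call.
- job_done(): hands the job in; it is judged then, once.
The state is a dict: "t": time; "q": joint angles; "joint_vel": joint speeds; "joint_torque": joint torques, N m; "eef_pos": TCP position; "tcp_rot": TCP orientation; "contact_force": force on the tool from outside, world axes, zero at the start; "moment": the same for the moment, N m; "grip_width": finger opening in m; "grasp_force": force on a finger pad.
Only numpy, scipy, OpenCV 4.12 (cv2) and the standard library are available. Lean on these libraries where they do the work, as an engineer would, in place of code of your own. Each camera call takes 0.05 s, during which the arm holds its last target. There are 200 camera calls.

TASK

Measure the thickness of the dumbbell-shaped test specimen on the bench gauge: first pull the gauge's knob up and twist it into its rest notch so that the foot stays raised by itself; lay the specimen flat across the anvil, crosswise to the gauge, with the middle of its narrow waist under the foot, and let go of it; then lift and twist the knob back and lower the foot gently by the knob, without letting it snap down, until it rests on the waist and the gauge reads the thickness. Leave the knob free and everything else on the bench where it stands.

Things in the scene. Friction and masses are not known exactly. Their poses are not given: they have to be found in the camera images.
- anvil (a point): Centre of the top face of the gauge's round steel anvil (50 mm diameter, 55 mm above the bench). Axes of the gauge: x level towards its column, z up, y crosswise, the way the specimen must lie. The heavy fixed base plate, 22 mm high, covers y -55 to 55 and x -60 to 130 mm about it. The throat over the anvil is open at the front (-x) and both sides, so the specimen goes in level.
- head (a point): Point on the gauge's vertical spindle axis at the underside of its head, 102 mm above the bench, axes as the anvil's. The grey head, 40 mm wide (y -20 to 20), 35 mm high, reaches from the column to x = -20. On it stands an open steel sleeve, 38 mm diameter, rim 172 mm above the bench. The steel foot (8 mm diameter, flat) comes out below.
- column (a point): Point on the axis of the gauge's round column (32 mm diameter), 22 mm above the bench, 85 mm behind the anvil's centre, axes as the anvil's. On its top sits a tilted dial, 52 mm diameter, up to 182 mm above the bench, from 37 mm in front of to 13 mm behind this axis.
- gauge_lift (a joint): Height of the gauge's foot above the anvil in m, which is the reading: 0 with the foot on the anvil (as at the start), 0.030 parked in the rest notch, 0.040 at the upper stop. Spring and weight push the foot down with about 4.5 N (6 N when raised); let go from the rest height it snaps down.
- gauge_twist (a joint): Twist of the knob in rad, positive anticlockwise from above. A cross pin rides in a slot of the sleeve: below lift 0.034 the knob cannot be twisted and stays at 0 (to 0.1). Raised to 0.035-0.039 it turns freely from 0 to 1.05 (end stops -0.03, 1.12), over the 4 mm deep rest notch; lowered there to 0.030 and let go it stays. To free it: lift again, twist to 0, lower.
- knob_grip (a point): Centre of the gauge's black knob on the spindle axis, 203 mm above the bench with the foot down; rises and turns with it. An upright flat bar 34 mm long (x), 12 mm wide (y, pinch across here), 22 mm high; below it 20 mm of 10 mm thick stem is free above the sleeve's rim when the foot is down. Its x lies along the anvil's x at twist 0.
- specimen_mid (a point): Centre of the dumbbell test specimen, half-way up: a flat rigid beige resin piece 246 mm long (x), 10 mm thick (z, lies flat on the bench), 70 g. The waist is 19 mm wide (y) from x = -28 to 28 mm and widens in smooth curves to two equal ends 29 mm wide, with parallel sides from |x| = 56 to 123 mm. It is the only one of this shape.
- bar_a: Straight square bar of the same beige resin, 127 x 12.7 x 12.7 mm, lying beside the specimen; origin at the middle of its underside, x along it. Not to be measured; leave it.
- bar_b: A second straight bar, the same as bar_a, on the other side of the specimen.
- bottle: Amber glass bottle with a black cap, 43 mm diameter, 100 mm high, standing close beside one of the specimen's ends; origin at the centre of its underside. Leave it.
- dish: Clear covered petri dish, 43 mm diameter, 12.5 mm high, lying close beside the specimen's other end; origin at the centre of its underside. Leave it.
- weight: Bare steel 200 g balance weight, 29 mm diameter, 45 mm high with a small knob on top, standing beyond bar_a; origin at the centre of its underside. Leave it.
- vial_a: Amber vial with a black cap, 27 mm diameter, 54 mm high, standing beside the gauge's column; origin at the centre of its underside. Leave it.
- vial_b: A second vial, the same as vial_a, standing in front of the gauge.
- beaker: Glass beaker, 66 mm diameter, 90 mm high, standing beside the gauge's column; origin at the centre of its underside. Leave it.
There are look-alikes about, which are no part of the job. Several things look just like the part that bears specimen_mid: the one meant starts farthest from the robot's base.

How it is judged:
By the outcome, as a careful person would: the job done as asked, in the order asked, and still so for the second after the job is handed in, with the robot touching nothing.
It also fails if it takes over 67 s, if anything falls off the work surface, if the arm or the gripper's body presses on something with over 40 N, if the wrist force passes 120 N, or if a joint passes its speed limit or range.

## Working session

There is one attempt and no reset: what is moved stays moved. The work goes in short steps, Python scripts to look and compute and a tool call to move; the robot and the scene stay as the last step left them, time stands still between calls to the robot, and variables do not carry over. Pictures are saved under pics/ and viewed, at most 10 in all, crops included, and the job is handed in when it is done.

Besides the shell and the picture viewer there is one more tool, called after "Request:" by a JSON object that holds its "fn" and its "kwargs", one argument or row to a line. arm_command: Moves the arm, as the interface text tells. Its arguments: {"type":"object","properties":{"commands":{"type":"array","items":{"type":"array","items":{"type":"array","items":{"type":"number"}}}},"hand":{"type":"number"},"force":{"type":"number"}},"required":["commands"]}

```bash
mkdir -p pics; cat > h.py <<'E'
import numpy as np, cv2
from cell import status, viewer, job_done, bot
from scipy.spatial.transform import Rotation as Ro
def cam(name, st=None):
    p=viewer.camera_params(name)
    K=np.array([[p['fx'],0,p['cx']],[0,p['fy'],p['cy']],[0,0,1.]]);D=np.array(p['distortion'])
    if 'R' in p:
        R=np.array(p['R']);t=np.array(p['t'])
    else:
        T=np.array(p['tool_from_camera']); st=st or status.read_state()
        Rt=Ro.from_euler('xyz',st['tcp_rot']).as_matrix() if len(st['tcp_rot'])==3 else None
        Rw=Rt@T[:3,:3]; tw=Rt@T[:3,3]+np.array(st['eef_pos'])
        R=Rw.T;t=-R@tw
    return K,D,R,t
def ray(c,uv):
    K,D,R,t=c
    n=cv2.undistortPoints(np.array(uv,float).reshape(-1,1,2),K,D).reshape(-1,2)
    return -R.T@t, np.c_[n,np.ones(len(n))]@R
def onplane(c,uv,z):
    o,d=ray(c,uv); return o+d*((z-o[2])/d[:,2])[:,None]
def proj(c,X):
    K,D,R,t=c
    return cv2.projectPoints(np.array(X,float).reshape(-1,1,3),cv2.Rodrigues(R)[0],t,K,D)[0].reshape(-1,2)
def cloud(c,dep):
    v,u=np.mgrid[:384,:512]; K,D,R,t=c
    n=cv2.undistortPoints(np.stack([u,v],-1).reshape(-1,1,2).astype(float),K,D).reshape(-1,2)
    P=np.c_[n,np.ones(len(n))]*dep.reshape(-1,1)
    return ((P-t)@R).reshape(384,512,3)
def grab(name,fn):
    st=status.read_state(); im,d=viewer.get_image(name); cv2.imwrite('pics/%s.png'%fn,im); np.save('pics/%s.npy'%fn,d)
    return im,d,cam(name,st)
E
python3 - <<'E'
from h import *
print(status.read_state(), bot.nose_length)
ims=[]
for n in ('top','side','wrist'):
    im,d,c=grab(n,n+'0'); ims.append(im)
    print(n,c[0][0,0],-c[2].T@c[3],c[2][2],(d>0).mean())
cv2.imwrite('pics/ts.png',cv2.resize(np.hstack(ims[:2]),None,fx=.78,fy=.78))
E
```

```text
{'t': 0.0, 'q': array([-1.40349361e+00,  2.07427193e-01,  1.54293318e+00,  3.08942358e-06,
        1.39352457e+00, -1.50515784e-01]), 'joint_vel': array([-0.00047285, -0.00145489, -0.00069697,  0.00036235,  0.00040032,
       -0.00051131]), 'joint_torque': array([ 1.64819103e-03, -3.70870686e+01, -2.81415564e+01,  6.99313497e-02,
        3.60295479e-02, -1.68319611e-04]), 'eef_pos': array([ 0.17953799, -0.54545039,  0.22629655]), 'tcp_rot': array([-3.13932673e+00, -3.46730013e-04,  3.17817563e-01]), 'contact_force': array([-0.2390486 , -0.43561693, -0.29509622]), 'moment': array([-0.00975049,  0.00306458,  0.02891904]), 'grasp_force': 0.0, 'grip_width': 0.09400056012621154} 0.022
top 420.6678422256202 [0.35351777 0.00295708 1.06688008] [ 0.17905143 -0.03859752 -0.9830823 ] 0.9959920247395834
side 366.02108529907963 [0.15854283 0.52054271 0.67863523] [ 0.43865794 -0.6373431  -0.63354004] 0.9960276285807291
wrist 277.41208085281215 [ 0.26072731 -0.51927651  0.38435533] [-0.27369027 -0.08851171 -0.95773656] 0.996124267578125
```

View pics/top0.png

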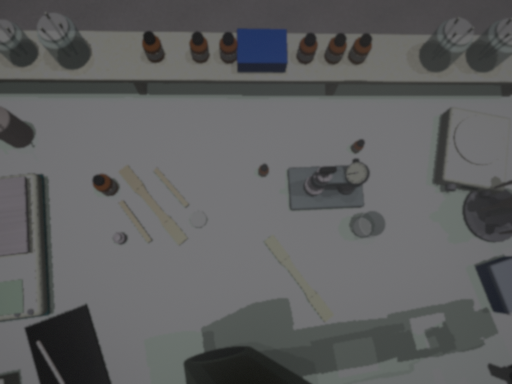

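View pics/side0.png

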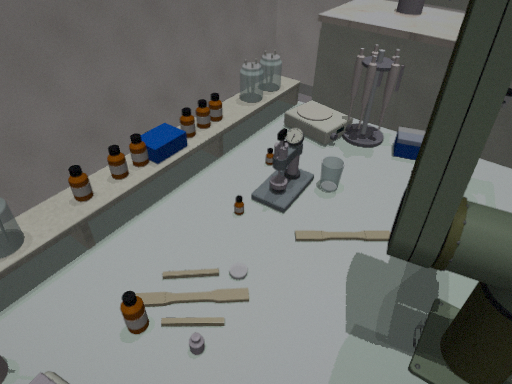

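Candidates for the specimen: dumbbell at top px (153,204) between two bars, bottle and dish, and a second dumbbell at top px (298,278), alone near the robot. The straight bars at (171,187) and (135,221) are not the shape. The gauge is at (325,185).

```bash
python3 - <<'E'
from h import *
c=cam('top'); im=cv2.imread('pics/top0.png'); d=np.load('pics/top0.npy'); P=cloud(c,d)
cs=cam('side'); ims=cv2.imread('pics/side0.png'); Ps=cloud(cs,np.load('pics/side0.npy'))
hsv=cv2.cvtColor(im,cv2.COLOR_BGR2HSV)
print(hsv[204,153],hsv[230,200],hsv[278,298],hsv[150,250], P[150,250],P[204,153])
b=im[...,0].astype(int);r=im[...,2].astype(int)
m=((r-b)>12).astype(np.uint8)
n,l,s,ce=cv2.connectedComponentsWithStats(m)
for i in range(1,n):
    if s[i,4]>60 and ce[i,1]>95:
        v,u=np.where(l==i); pt=onplane(c,np.c_[u,v],0.010)[:,:2]
        rc=cv2.minAreaRect((pt*1000).astype(np.float32))
        ctr=pt.mean(0); w,V=np.linalg.eigh(np.cov(pt.T)); a=V[:,1]
        print(i,ce[i],s[i,4],'ctr',ctr,'r',np.hypot(*ctr),'rect',rc,'ax',np.degrees(np.arctan2(a[1],a[0])))
# gauge cloud heights
reg=P[150:225,280:380].reshape(-1,3)
for nm,Q in (('top',P),('side',Ps)):
    q=Q.reshape(-1,3); g=onplane(c,[[325,187]],0.02)[0]
    q=q[np.hypot(q[:,0]-g[0],q[:,1]-g[1])<0.16]
    k=q[(q[:,2]>0.016)&(q[:,2]<0.028)]
    print(nm,len(k),cv2.minAreaRect((k[:,:2]*1000).astype(np.float32)))
    for z0,z1 in((.05,.06),(.165,.182),(.19,.222)):
        k=q[(q[:,2]>z0)&(q[:,2]<z1)]; print(z0,len(k),k.mean(0) if len(k) else 0, k.min(0) if len(k) else 0,k.max(0) if len(k) else 0)
crop=np.hstack([cv2.resize(im[135:225,280:400],None,fx=3.3,fy=3.3,interpolation=2),cv2.resize(im[155:245,90:210],None,fx=3.3,fy=3.3,interpolation=2)])
cr2=cv2.resize(ims[115:215,235:355],None,fx=3.3,fy=3.3,interpolation=2)
cv2.imwrite('pics/c1.png',np.clip(crop*1.5,0,255)); cv2.imwrite('pics/c2.png',cr2)
E
```

```text
[ 21  38 114] [120   2 117] [ 30  22 115] [120   4 118] [ 0.67177633 -0.0361656   0.00189306] [0.52785127 0.21060833 0.01025342]
8 [151.56708861 203.2721519 ] 790 ctr [0.53021782 0.21466408] r 0.5720241288381348 rect ((528.1422729492188, 213.09866333007812), (240.52256774902344, 26.19002342224121), 39.71421813964844) ax -140.22830110347374
9 [169.88535032 185.98726115] 157 ctr [0.57428821 0.16948475] r 0.5987754406930811 rect ((572.17138671875, 167.92428588867188), (120.11312866210938, 9.082456588745117), 40.55289840698242) ax -139.13786559226358
11 [103.39204545 183.66477273] 176 ctr [0.58078461 0.33697798] r 0.6714647555447596 rect ((582.1153564453125, 338.78497314453125), (40.365745544433594, 42.975975036621094), 55.16486740112305) ax 143.55105662259575
12 [134.15819209 220.15819209] 177 ctr [0.4872495  0.25625624] r 0.5505264199228683 rect ((485.56005859375, 255.20416259765625), (122.22897338867188, 9.501422882080078), 36.85878372192383) ax -143.04700086388925
top 1906 ((534.9156494140625, -230.61207580566406), (234.5065460205078, 260.7327880859375), 18.8540096282959)
0.05 283 [ 
[... 256 characters left out ...]
3 -0.19175744  0.21031648] [ 0.56004923 -0.20958152  0.19011678] [ 0.57443135 -0.17512683  0.21768691]
side 1158 ((531.2861938476562, -229.44580078125), (238.3711700439453, 252.08578491210938), 20.420330047607422)
0.05 284 [ 0.54687146 -0.2329423   0.0545045 ] [ 0.43582985 -0.34902812  0.05021699] [ 0.68361954 -0.07304467  0.05989793]
0.165 201 [ 0.56694122 -0.2351643   0.17068226] [ 0.54440625 -0.28536042  0.16500229] [ 0.59147277 -0.17319744  0.18153652]
0.19 94 [ 0.56362987 -0.18637404  0.20551727] [ 0.55879195 -0.20763193  0.19036468] [ 0.57295429 -0.17193053  0.2147967 ][ WARN:0@0.599] global loadsave.cpp:1063 imwrite_ Unsupported depth image for selected encoder is fallbacked to CV_8U.
```

View pics/c1.png

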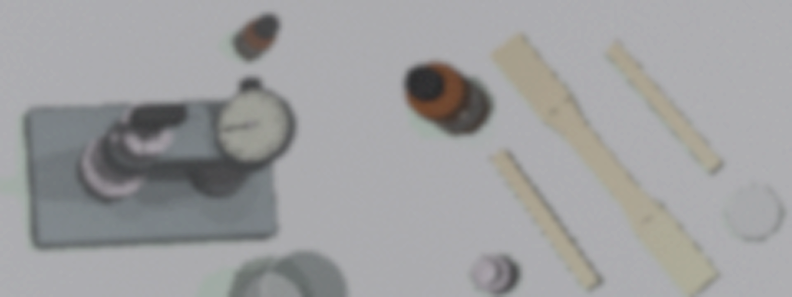

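The crop shows the gauge (dial to the right, i.e. world −y, anvil at the left) and the dumbbell between the two bars, with the bottle at its upper-left end and the dish at its lower-right end. It is at r=0.57 m, so farther from the base than the other one. I'll refine the gauge pose and the clearances.

```bash
python3 - <<'E'
from h import *
c=cam('top'); im=cv2.imread('pics/top0.png'); P=cloud(c,np.load('pics/top0.npy'))
cs=cam('side'); Ps=cloud(cs,np.load('pics/side0.npy'))
# base plate: colour darkness + height
for nm,Q in(('top',P),('side',Ps)):
    m=((Q[...,2]>.016)&(Q[...,2]<.028)&(np.hypot(Q[...,0]-.56,Q[...,1]+.22)<.14)).astype(np.uint8)
    m=cv2.morphologyEx(m,cv2.MORPH_OPEN,np.ones((3,3)))
    n,l,s,ce=cv2.connectedComponentsWithStats(m); i=1+s[1:,4].argmax()
    q=Q[l==i]; (cx,cy),sz,a=cv2.minAreaRect((q[:,:2]*1000).astype(np.float32)); print(nm,s[i,4],cx,cy,sz,a,q[:,2].mean())
    k=Q[(Q[...,2]>.192)&(Q[...,2]<.222)&(np.hypot(Q[...,0]-.565,Q[...,1]+.19)<.05)]
    print(' knob',len(k),cv2.minAreaRect((k[:,:2]*1000).astype(np.float32)),np.percentile(k[:,2],[5,50,95]))
    kt=k[k[:,2]>.208]; 
    if len(kt)>5: print(' knobtop',len(kt),kt.mean(0),cv2.minAreaRect((kt[:,:2]*1000).astype(np.float32)))
# knob top by colour on plane z=.214
g=cv2.cvtColor(im,cv2.COLOR_BGR2GRAY); sub=np.zeros_like(g); sub[162:177,315:340]=1
m=((g<50)&(sub>0)); v,u=np.where(m); pt=onplane(c,np.c_[u,v],.214); print('knob colour',len(u),u.mean(),v.mean(),pt.mean(0),cv2.minAreaRect((pt[:,:2]*1000).astype(np.float32)))
for nm,uv,z in(('dish',(198,219),.0125),('beaker',(367,224),.0),('vialA',(357,146),.054),('vialB',(264,170),.054),('bottlecap',(101,180),.1),('weight',(120,238),.045)):
    print(nm,onplane(c,[uv],z)[0])
for nm,(x,y),R in(('bottle',(.58,.337),.07),('beaker',(.46,-.29),.1),('vialA',(.64,-.28),.06),('vialB',(.6,-.06),.06),('dish',(.5,.12),.05)):
  for Q in(P,Ps):
    k=Q[(Q[...,2]>.008 if nm=='dish' else Q[...,2]>.02)&(np.hypot(Q[...,0]-x,Q[...,1]-y)<R)]
    if len(k): print(nm,len(k),k.min(0).round(3),k.max(0).round(3))
E
```

```text
top 1757 569.4237670898438 -227.2181396484375 (110.46116638183594, 189.61013793945312) 2.4583613872528076 0.022670682693530408
 knob 126 ((567.11962890625, -192.70602416992188), (14.009467124938965, 34.093772888183594), 10.57351303100586) [0.19706543 0.21366619 0.21643833]
 knobtop 93 [ 0.56721099 -0.19222562  0.2139732 ] ((568.0293579101562, -192.4463653564453), (12.4354829788208, 34.39889907836914), 3.990705966949463)
side 1002 567.3865966796875 -224.32379150390625 (110.37435150146484, 189.17335510253906) 2.2385199069976807 0.021292454523943172
 knob 91 ((565.6280517578125, -189.82301330566406), (12.449399948120117, 36.126190185546875), 3.585397720336914) [0.19439421 0.20724781 0.21420058]
 knobtop 41 [ 0.56487691 -0.18809279  0.21232734] ((565.8901977539062, -191.21612548828125), (12.100255966186523, 33.31262969970703), 3.585397720336914)
knob colour 88 326.875 170.5568181818182 [ 0.56361671 -0.18945688  0.214     ] ((562.6627197265625, -190.80560302734375), (32.19614028930664, 12.948637962341309), 89.90399169921875)
dish [0.48872677 0.09684522 0.0125    ]
beaker [ 0.47463776 -0.33569788  0.        ]
vialA [ 0.66670017 -0.30505095  0.054     ]
vialB [ 0.6047444  -0.06846466  0.054     ]
bottlecap [0.57012753 0.31447282 0.1       ]
weight [0.43985357 0.27975284 0.045     ]
bottle 377 [0.55  0.301 0.021] [0.591 0.341 0.106]
bottle 781 [0.548 0.303 0.02 ] [0.59  0.347 0.102]
beaker 1251 [ 0.436 -0.351  0.02 ] [ 0.56  -0.206  0.178]
beaker 1046 [ 0.432 -0.352  0.02 ] [ 0.559 -0.21   0.176]
vialA 264 [ 0.581 -0.328  0.02 ] [ 0.69  -0.251  0.179]
vialA 183 [ 0.581 -0.322  0.02 ] [ 0.687 -0.226  0.177]
vialB 102 [ 0.6   -0.081  0.02 ] [ 0.625 -0.055  0.059]
vialB 107 [ 0.597 -0.076  0.02 ] [ 0.622 -0.053  0.057]
dish 353 [0.451 0.076 0.008] [0.545 0.169 0.018]
dish 370 [0.452 0.078 0.008] [0.545 0.169 0.015]
```

Gauge: plate centre and knob agree. The anvil/spindle is at about (0.567, −0.191) and gauge y points 2.35° from world x. I'll move over the knob.

Request:
{"fn": "arm_command", "kwargs": {
  "commands": [
    [[40, 36, 40, 0, 0, 0.14], [75, 69, 70, 0, 0, 0.28], [110, 101, 70, 0, 0, 0.42], [145, 133, 70, 0, 0, 0.56], [180, 165, 70, 0, 0, 0.7], [215, 197, 70, 0, 0, 0.84], [250, 229, 70, 0, 0, 0.98], [285, 261, 70, 0, 0, 1.12], [320, 293, 70, 0, 0, 1.26], [355, 325, 70, 0, 0, 1.294], [387, 354, 70, 0, 0, 1.294], [387, 354, 70, 0, 0, 1.294]]
  ],
  "hand": 0.6,
  "force": 20
}}

```text
t: 1.35
eef_pos: [0.5694, -0.1879, 0.2966]
tcp_rot: [3.141, -0.002, 1.618]
contact_force: [-0.9, -0.8, 0.5]
grip_width: 0.0563
grasp_force: 0.0
```

```bash
python3 - <<'E'
from h import *
im,d,c=grab('wrist','w1'); st=status.read_state(); print(st['t'],st['eef_pos'],st['tcp_rot'],st['contact_force'],st['grip_width'])
Q=cloud(c,d)
k=Q[(Q[...,2]>.206)&(Q[...,2]<.222)&(np.hypot(Q[...,0]-.566,Q[...,1]+.191)<.03)]
print(len(k)); 
if len(k)>5: print(k.mean(0),cv2.minAreaRect((k[:,:2]*1000).astype(np.float32)))
print(proj(c,[[.567,-.191,.214]]))
E
```

```text
1.4 [ 0.56768057 -0.1900392   0.29653985] [-3.14024587e+00 -6.51405849e-04  1.61628304e+00] [-1.19361383  0.61378708  0.44015426] 0.05650850692881716
461
[ 0.56843498 -0.18966389  0.21380921] ((568.3833618164062, -190.92630004882812), (11.334331512451172, 33.63649368286133), 2.857909679412842)
[[249.39473313 202.53153878]]
```

View pics/w1.png

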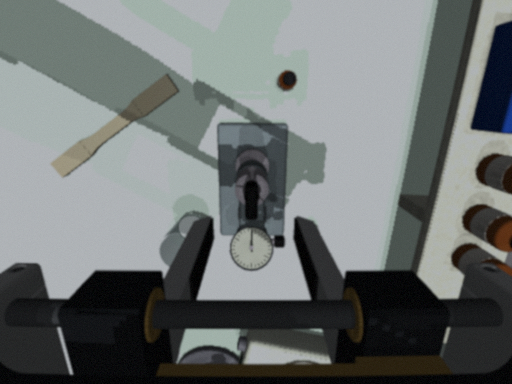

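Wrist view: the knob is at (251,197), centred between the fingers and confirmed at (0.568, −0.191). I'll descend and pinch.

Request:
{"fn": "arm_command", "kwargs": {
  "commands": [
    [[0, 0, -40, 0, 0, 0], [0, 0, -75, 0, 0, 0], [0, 0, -92, 0, 0, 0], [0, 0, -92, 0, 0, 0], [0, 0, -92, 0, 0, 0]]
  ]
}}

```text
t: 1.9
eef_pos: [0.5661, -0.1933, 0.2057]
tcp_rot: [-3.141, 0.0, 1.61]
contact_force: [-0.5, 0.6, 1.4]
grip_width: 0.0562
grasp_force: 0.0
```

Request:
{"fn": "arm_command", "kwargs": {
  "commands": [
    [[0, 0, 0, 0, 0, 0], [0, 0, 0, 0, 0, 0], [0, 0, 0, 0, 0, 0], [0, 0, 0, 0, 0, 0], [0, 0, 0, 0, 0, 0], [0, 0, 0, 0, 0, 0]]
  ],
  "hand": 0,
  "force": 30
}}

```text
t: 2.5
eef_pos: [0.567, -0.1922, 0.2056]
tcp_rot: [3.141, 0.0, 1.612]
contact_force: [4.6, 0.6, -0.6]
grip_width: 0.0119
grasp_force: 9.2
```

Request:
{"fn": "arm_command", "kwargs": {
  "commands": [
    [[1, 0, 1, 0, 0, 0], [1, 0, 6, 0, 0, 0], [1, 0, 12, 0, 0, 0], [1, 0, 18, 0, 0, 0], [1, 0, 24, 0, 0, 0], [1, 0, 30, 0, 0, 0], [1, 0, 35, 0, 0, 0], [1, 0, 37, 0, 0, 0], [1, 0, 37, 0, 0, 0], [1, 0, 37, 0, 0, 0]]
  ]
}}

```text
t: 3.5
eef_pos: [0.5674, -0.1921, 0.2423]
tcp_rot: [-3.141, -0.0, 1.612]
contact_force: [1.0, -1.2, -5.4]
grip_width: 0.0117
grasp_force: 30.0
```

```bash
cat > k.py <<'E'
from h import *
im,d,c=grab('side','ks'); Q=cloud(c,d); st=status.read_state()
print(st['t'],st['eef_pos'],st['tcp_rot'],st['contact_force'],st['moment'],st['grip_width'],st['grasp_force'])
k=Q[(Q[...,2]>.115)&(np.hypot(Q[...,0]-.567,Q[...,1]+.192)<.024)]
print(np.histogram(k[:,2],np.arange(.115,.3,.01)))
f=Q[(Q[...,2]>.057)&(Q[...,2]<.101)&(np.hypot(Q[...,0]-.567,Q[...,1]+.192)<.008)]
print('foot pts',len(f),np.percentile(f[:,2],[0,10,50]) if len(f) else '')
cv2.imwrite('pics/kc.png',cv2.resize(im[90:230,225:365],None,fx=4,fy=4,interpolation=2))
E
python3 k.py
```

```text
3.55 [ 0.56743881 -0.19212215  0.24225025] [-3.14107357e+00 -3.03423218e-04  1.61175377e+00] [ 0.13639954 -0.14669456 -5.79905508] [-0.13249824 -0.17484402  0.01458992] 0.01171356476083202 29.998762607574463
(array([42, 55, 61, 43, 46, 76, 20, 13, 14, 14, 14, 39, 60, 76, 55, 57, 60,
       60]), array([0.115, 0.125, 0.135, 0.145, 0.155, 0.165, 0.175, 0.185, 0.195,
       0.205, 0.215, 0.225, 0.235, 0.245, 0.255, 0.265, 0.275, 0.285,
       0.295]))
foot pts 0
```

View pics/kc.png

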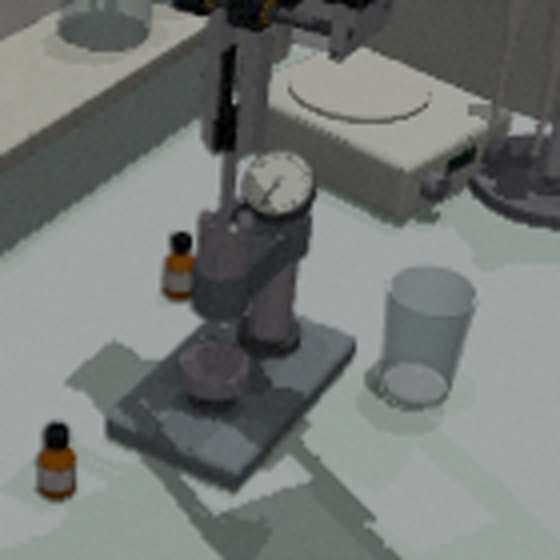

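The knob is up 36.7 mm with about 6 N on it and the foot has left the anvil. Now I'll twist anticlockwise.

Request:
{"fn": "arm_command", "kwargs": {
  "commands": [
    [[0, 0, 0, 0, 0, 0.12], [0, 0, 0, 0, 0, 0.24], [0, 0, 0, 0, 0, 0.36], [0, 0, 0, 0, 0, 0.48], [0, 0, 0, 0, 0, 0.6], [0, 0, 0, 0, 0, 0.72], [0, 0, 0, 0, 0, 0.84], [0, 0, 0, 0, 0, 0.95], [0, 0, 0, 0, 0, 1.05], [0, 0, 0, 0, 0, 1.05], [0, 0, 0, 0, 0, 1.05]]
  ]
}}

```text
t: 4.65
eef_pos: [0.5677, -0.192, 0.2422]
tcp_rot: [3.141, -0.0, 2.66]
contact_force: [2.0, 0.5, -6.5]
grip_width: 0.0118
grasp_force: 30.0
```

Request:
{"fn": "arm_command", "kwargs": {
  "commands": [
    [[0, 0, -2, 0, 0, 0], [0, 0, -4, 0, 0, 0], [0, 0, -6, 0, 0, 0], [0, 0, -7, 0, 0, 0], [0, 0, -7, 0, 0, 0], [0, 0, -7, 0, 0, 0]]
  ]
}}

```text
t: 5.25
eef_pos: [0.5677, -0.192, 0.2355]
tcp_rot: [3.141, -0.0, 2.662]
contact_force: [1.4, 1.1, -4.9]
grip_width: 0.0119
grasp_force: 30.0
```

Request:
{"fn": "arm_command", "kwargs": {
  "commands": [
    [[0, 0, -0.5, 0, 0, 0], [0, 0, -1, 0, 0, 0], [0, 0, -1, 0, 0, 0], [0, 0, -1, 0, 0, 0]]
  ]
}}

```text
t: 5.65
eef_pos: [0.5679, -0.1921, 0.2353]
tcp_rot: [3.141, 0.001, 2.662]
contact_force: [-0.1, 3.2, 0.4]
grip_width: 0.0119
grasp_force: 30.0
```

The notch now carries the load. I'll release and rise, then look back at the gauge.

Request:
{"fn": "arm_command", "kwargs": {
  "commands": [
    [[0, 0, 0, 0, 0, 0], [0, 0, 0, 0, 0, 0], [0, 0, 0, 0, 0, 0], [0, 0, 0, 0, 0, 0], [0, 0, 35, 0, 0, 0], [0, 0, 75, 0, 0, 0], [0, 0, 75, 0, 0, 0]]
  ],
  "hand": 0.6
}}

```text
t: 6.35
eef_pos: [0.5707, -0.1939, 0.3168]
tcp_rot: [-3.141, 0.013, 2.662]
contact_force: [0.5, -0.3, 0.8]
grip_width: 0.0562
grasp_force: 0.0
```

```bash
python3 - <<'E'
from h import *
im,d,c=grab('top','t2'); Q=cloud(c,d)
im,d,c2=grab('wrist','w2'); W=cloud(c2,d)
st=status.read_state(); print(st['t'],st['eef_pos'],st['tcp_rot'],st['q'],st['contact_force'])
for q in(W,):
    k=q[(q[...,2]>.232)&(q[...,2]<.252)&(np.hypot(q[...,0]-.567,q[...,1]+.191)<.025)]
    if len(k)>5: print(len(k),k.mean(0),cv2.minAreaRect((k[:,:2]*1000).astype(np.float32)))
# spec geometry
a=np.radians(39.75); u=np.array([np.cos(a),np.sin(a)]); v=np.array([-u[1],u[0]])
T=cam('top'); o=cv2.imread('pics/top0.png').astype(int); m=((o[...,2]-o[...,0])>12).astype(np.uint8)
_,l=cv2.connectedComponents(m); y,x=np.where(l==l[204,153]); pt=onplane(T,np.c_[x,y],.01)[:,:2]
s=pt@u; w=pt@v; print('s range',s.min(),s.max(),'mid w by bin')
sm=(s.min()+s.max())/2
for s0 in np.arange(-.12,.12,.03):
    k=(s-sm>s0)&(s-sm<s0+.03); print(round(s0,2),w[k].min().round(4),w[k].max().round(4),np.round((w[k].min()+w[k].max())/2,4))
P=cloud(T,np.load('pics/top0.npy'))
q=P[(P[...,2]>.007)&(P[...,2]<.013)&(np.hypot(P[...,0]-.53,P[...,1]-.213)<.14)]
S=q@np.r_[u,0]-sm; Wd=q@np.r_[v,0]; 
kk=np.abs(Wd-np.median(w))<.02; print('depth s',S[kk].min(),S[kk].max(),'ctr xy',sm*u+np.median(w)*v)
for nm,p in(('bottle',(.570,.322)),('dish',(.489,.097)),('weight',(.44,.28))): print(nm,np.dot(p,u)-sm,np.dot(p,v)-np.median(w))
E
```

```text
6.45 [ 0.56830189 -0.19270023  0.31092917] [-3.1414087   0.00334177  2.66165729] [-4.70944324e-01  2.07618519e-01  1.36931892e+00 -2.13998744e-04
  1.56131523e+00 -1.56180330e+00] [ 0.10702141 -0.07599425 -0.67497671]
495 [ 0.56638022 -0.19038092  0.2434797 ] ((567.8156127929688, -191.10646057128906), (10.700932502746582, 33.518314361572266), 62.51714324951172)
s range 0.4220641140487594 0.662584419710851 mid w by bin
-0.12 -0.1854 -0.1624 -0.1739
-0.09 -0.1859 -0.1621 -0.174
-0.06 -0.1845 -0.163 -0.1738
-0.03 -0.182 -0.1665 -0.1743
0.0 -0.1819 -0.1659 -0.1739
0.03 -0.1861 -0.1612 -0.1736
0.06 -0.187 -0.1608 -0.1739
0.09 -0.1868 -0.1608 -0.1738
depth s -0.12374364811063171 0.12263185572488 ctr xy [0.52821315 0.21301782]
bottle 0.10181493603981495 0.05706991106683737
dish -0.1043350278037668 -0.06412494198926366
weight -0.024990940212919255 0.10790562437722809
```

The knob is parked: its top is 30 mm up, turned about 60°, and it stays. The specimen centre is (0.528, 0.213) with its axis at 39.75°. I'll grip the dish-side end 90 mm from the centre, at (0.459, 0.1555), with 45 mm opening to clear the dish. Then it goes to the robot's side of the gauge, well clear of the dial and beaker.

Request:
{"fn": "arm_command", "kwargs": {
  "commands": [
    [[-14, 45, 0, 0, 0, 0.14], [-27, 90, 0, 0, 0, 0.28], [-41, 134, -10, 0, 0, 0.42], [-54, 175, -35, 0, 0, 0.56], [-67, 215, -60, 0, 0, 0.7], [-80, 255, -85, 0, 0, 0.84], [-92, 295, -110, 0, 0, 0.98], [-104, 332, -135, 0, 0, 1.12], [-109, 347, -150, 0, 0, 1.174], [-109, 347, -150, 0, 0, 1.174], [-109, 347, -150, 0, 0, 1.174]]
  ],
  "hand": 0.48
}}

```text
t: 7.55
eef_pos: [0.4579, 0.1544, 0.1584]
tcp_rot: [3.141, -0.002, -2.448]
contact_force: [-0.3, -0.2, 0.2]
grip_width: 0.0453
grasp_force: 0.0
```

```bash
python3 - <<'E'
from h import *
im,d,c=grab('wrist','w3'); st=status.read_state(); print(st['t'],st['eef_pos'],st['tcp_rot'],st['grip_width'])
for nm,p in(('grip',[.459,.1555,.01]),('mid',[.528,.213,.01]),('dish',[.489,.097,.0125])): print(nm,proj(c,[p])[0])
m=((im[...,2].astype(int)-im[...,0])>12).astype(np.uint8); n,l,s,ce=cv2.connectedComponentsWithStats(m)
u0,v0=proj(c,[[.528,.213,.01]])[0].astype(int); i=l[v0,u0]; print(i,s[i])
Q=cloud(c,d)
y,x=np.where(l==i); pt=onplane(c,np.c_[x,y],.01)[:,:2]; a=np.radians(39.75);u=np.array([np.cos(a),np.sin(a)]);v=np.array([-u[1],u[0]])
S=pt@u;W=pt@v; print(S.min(),S.max(),cv2.minAreaRect((pt*1000).astype(np.float32)))
for s0 in np.arange(S.min(),S.max(),.03):
    k=(S>=s0)&(S<s0+.03); print(round(s0,3),W[k].min().round(4),W[k].max().round(4))
E
```

```text
7.6 [0.45897819 0.15406104 0.15944896] [-3.14112230e+00 -4.46174373e-04 -2.44877002e+00] 0.04551317602655351
grip [253.8984602  181.09386823]
mid [253.91706821 250.91606152]
dish [196.82903663 169.38556268]
4 [ 242  153   26  148 2307]
0.419888120809163 0.6149921183857257 ((508.6176452636719, 197.66497802734375), (195.1102294921875, 28.031030654907227), 39.77119827270508)
0.42 -0.1873 -0.1593
0.45 -0.1865 -0.16
0.48 -0.1856 -0.1608
0.51 -0.1812 -0.1639
0.54 -0.1814 -0.1648
0.57 -0.1854 -0.1594
0.6 -0.1869 -0.1592
```

View pics/w3.png

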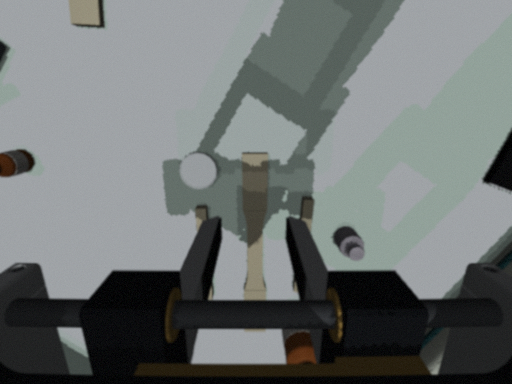

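Wrist view: the specimen lies between the fingers, with its end edge at (254,153), the dish at (199,171) and the bars' ends at (202,208) and (307,200), all clear of the fingers. I'll descend and grip.

Request:
{"fn": "arm_command", "kwargs": {
  "commands": [
    [[0, 1, -40, 0, 0, 0], [0, 1, -80, 0, 0, 0], [0, 1, -110, 0, 0, 0], [0, 1, -125, 0, 0, 0], [0, 1, -132, 0, 0, 0], [0, 1, -134.5, 0, 0, 0], [0, 1, -134.5, 0, 0, 0], [0, 1, -134.5, 0, 0, 0]]
  ]
}}

```text
t: 8.4
eef_pos: [0.4602, 0.1557, 0.0263]
tcp_rot: [-3.14, 0.002, -2.448]
contact_force: [0.4, -0.2, -0.3]
grip_width: 0.0454
grasp_force: 0.0
```

Request:
{"fn": "arm_command", "kwargs": {
  "commands": [
    [[0, 0, 0, 0, 0, 0], [0, 0, 0, 0, 0, 0], [0, 0, 0, 0, 0, 0], [0, 0, 0, 0, 0, 0], [0, 0, 0, 0, 0, 0], [0, 0, 0, 0, 0, 0]]
  ],
  "hand": 0,
  "force": 40
}}

```text
t: 9.0
eef_pos: [0.4591, 0.156, 0.0255]
tcp_rot: [-3.141, 0.001, -2.447]
contact_force: [-1.2, -0.3, 5.6]
grip_width: 0.029
grasp_force: 40.0
```

Request:
{"fn": "arm_command", "kwargs": {
  "commands": [
    [[0, 0, 10, 0, 0, 0], [0, 0, 35, 0, 0, 0], [0, 0, 75, 0, 0, 0], [0, 0, 115, 0, 0, 0], [0, 0, 140, 0, 0, 0], [2, -30, 140, 0, 0, -0.08], [4, -70, 140, 0, 0, -0.18], [7, -115, 140, 0, 0, -0.29], [10, -160, 140, 0, 0, -0.4], [13, -205, 140, 0, 0, -0.51], [15, -245, 140, 0, 0, -0.6], [15, -245, 140, 0, 0, -0.653]]
  ]
}}

```text
t: 10.2
eef_pos: [0.4737, -0.0938, 0.1653]
tcp_rot: [-3.139, 0.0, -3.109]
contact_force: [0.8, 0.7, -1.0]
grip_width: 0.0285
grasp_force: 40.0
```

Request:
{"fn": "arm_command", "kwargs": {
  "commands": [
    [[1, -20, -25, 0, 0, 0], [1, -36, -50, 0, 0, 0], [1, -36, -65, 0, 0, 0], [1, -36, -73, 0, 0, 0], [1, -36, -73, 0, 0, 0], [1, -36, -73, 0, 0, 0]]
  ]
}}

```text
t: 10.8
eef_pos: [0.475, -0.1251, 0.0925]
tcp_rot: [-3.141, 0.001, -3.1]
contact_force: [-0.1, -0.2, -0.4]
grip_width: 0.0281
grasp_force: 40.0
```

```bash
cat > s.py <<'E'
from h import *
import sys
im,d,c=grab('side','s_'+sys.argv[1]); Q=cloud(c,d); it,dt,ct=grab('top','t_'+sys.argv[1]); P=cloud(ct,dt); st=status.read_state()
print(st['t'],st['eef_pos'],st['tcp_rot'],st['contact_force'],st['moment'],st['grip_width'])
z0=float(sys.argv[2])  # expected top z
g=np.array([np.cos(.041),np.sin(.041)]); h=np.array([-g[1],g[0]]); tcp=st['eef_pos'][:2]
for nm,I,X,cc in(('side',im,Q,c),('top',it,P,ct)):
    I=I.astype(int); m=((I[...,2]-I[...,0])>8)&(X[...,2]>z0-.03)&(X[...,2]<z0+.03)
    R=X[...,:2]-tcp; S=R@g; W=R@h; m&=(S>-.05)&(S<.24)&(abs(W)<.04)
    print(nm,m.sum(),'S',np.percentile(S[m],[0,1,99,100]).round(4))
    for s0 in np.arange(-.03,.22,.03):
        k=m&(S>=s0)&(S<s0+.03)
        if k.sum()>5: print(round(s0,2),k.sum(),'z',np.percentile(X[k][:,2],[20,50,80]).round(4),'w',W[k].min().round(4),W[k].max().round(4))
cv2.imwrite('pics/sc_%s.png'%sys.argv[1],cv2.resize(im[90:230,200:380],None,fx=4,fy=4,interpolation=2))
E
python3 s.py a .077
```

```text
10.9 [ 0.475549   -0.12526678  0.09309405] [-3.14052968e+00  1.95243572e-03 -3.09968200e+00] [-0.31104038  0.61269771 -1.31877444] [ 0.07741349 -0.07856181  0.01912393] 0.028174854715862244
side 639 S [-0.0354 -0.035   0.2091  0.2115]
-0.03 92 z [0.0755 0.0764 0.0775] w -0.0151 0.0163
0.0 42 z [0.0731 0.0758 0.0768] w -0.0137 0.0253
0.03 84 z [0.074  0.0757 0.0766] w -0.013 0.0164
0.06 71 z [0.074  0.0755 0.0767] w -0.0088 0.013
0.09 69 z [0.0734 0.0752 0.0762] w -0.0084 0.0125
0.12 77 z [0.0728 0.0745 0.0758] w -0.0131 0.0167
0.15 88 z [0.073  0.0746 0.0755] w -0.0145 0.0184
0.18 84 z [0.0729 0.0742 0.0751] w -0.0133 0.0178
top 444 S [-0.0323 -0.0318  0.2125  0.2131]
-0.03 35 z [0.077  0.0787 0.0799] w -0.0141 0.0127
0.09 11 z [0.076  0.0775 0.0793] w 0.0031 0.0082
0.12 96 z [0.0756 0.0772 0.0784] w -0.0144 0.0133
0.15 146 z [0.0755 0.0768 0.078 ] w -0.0147 0.0146
0.18 131 z [0.0745 0.0761 0.0776] w -0.014 0.014
0.21 13 z [0.0739 0.0751 0.0767] w -0.0114 0.0138
```

View pics/sc_a.png

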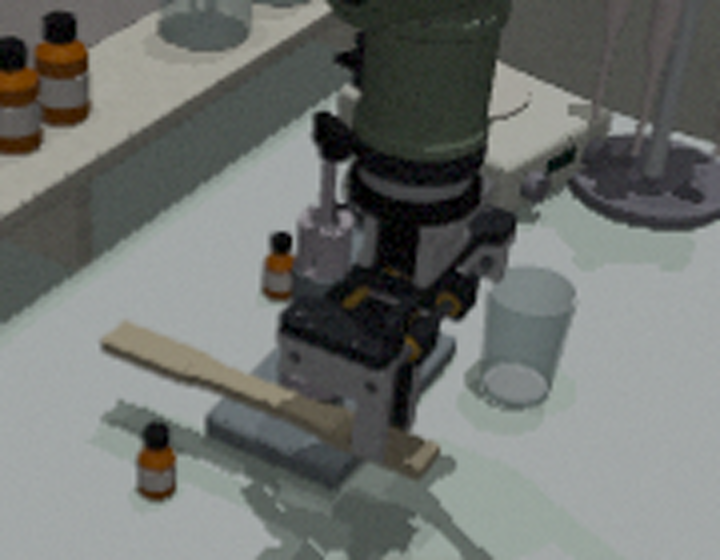

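The specimen is level at bottom height about 67 mm (1–2 mm droop at the far tip) and in front of the throat. The gripper sits to the robot's side, clear of sleeve, knob and beaker. I'll slide it in, watching the force.

Request:
{"fn": "arm_command", "kwargs": {
  "commands": [
    [[0.5, -15, 0, 0, 0, 0], [1, -30, 0, 0, 0, 0], [2, -45, 0, 0, 0, 0], [2.5, -58, 0, 0, 0, 0], [2.5, -66, 0, 0, 0, 0], [2.5, -70, 0, 0, 0, 0], [2.5, -70, 0, 0, 0, 0], [2.5, -70, 0, 0, 0, 0]]
  ]
}}

```text
t: 11.7
eef_pos: [0.4769, -0.1949, 0.0918]
tcp_rot: [3.141, -0.0, -3.1]
contact_force: [-0.0, 0.1, -0.3]
grip_width: 0.0285
grasp_force: 40.0
```

Request:
{"fn": "arm_command", "kwargs": {
  "commands": [
    [[0, 0, -3, 0, 0, 0], [0, 0, -6, 0, 0, 0], [0, 0, -8, 0, 0, 0], [0, 0, -9, 0, 0, 0], [0, 0, -10, 0, 0, 0], [0, 0, -10, 0, 0, 0]]
  ]
}}

```text
t: 12.3
eef_pos: [0.4771, -0.1951, 0.0818]
tcp_rot: [3.141, -0.0, -3.1]
contact_force: [0.7, -0.6, -0.9]
grip_width: 0.0286
grasp_force: 40.0
```

```bash
python3 s.py b .067
```

```text
12.4 [ 0.47721446 -0.19523584  0.08199123] [-3.14152234e+00  8.20957480e-05 -3.10039584e+00] [ 0.30733538 -0.19960374 -0.6430636 ] [ 0.05870242 -0.07420555 -0.01351201] 0.028069107645962554
side 572 S [-0.035  -0.0338  0.2096  0.2119]
-0.03 80 z [0.0644 0.0658 0.0669] w -0.0159 0.0185
0.0 38 z [0.062  0.0648 0.066 ] w -0.0109 0.0244
0.03 79 z [0.0632 0.0645 0.066 ] w -0.0155 0.017
0.06 67 z [0.0622 0.0647 0.0656] w -0.0212 0.0125
0.09 63 z [0.0619 0.0645 0.0655] w -0.0079 0.0124
0.12 71 z [0.0621 0.0639 0.0654] w -0.0116 0.0183
0.15 77 z [0.0625 0.0639 0.0648] w -0.0153 0.0177
0.18 70 z [0.0621 0.0636 0.0645] w -0.0126 0.0174
top 451 S [-0.0319 -0.0293  0.2121  0.2132]
-0.03 21 z [0.0659 0.0678 0.0693] w -0.0152 0.0013
0.06 19 z [0.0649 0.0659 0.0673] w -0.0014 0.0068
0.09 10 z [0.0642 0.0646 0.0671] w 0.0018 0.0093
0.12 107 z [0.0644 0.0658 0.0671] w -0.013 0.013
0.15 137 z [0.0636 0.0652 0.0668] w -0.0147 0.0147
0.18 136 z [0.0634 0.0651 0.0665] w -0.0141 0.0146
0.21 13 z [0.0631 0.0643 0.0658] w -0.0132 0.0123
```

Request:
{"fn": "arm_command", "kwargs": {
  "commands": [
    [[0.5, 0.5, -0.7, 0, 0, 0], [0.5, 0.5, -1.3, 0, 0, 0], [0.5, 0.5, -1.3, 0, 0, 0]]
  ]
}}

```text
t: 12.7
eef_pos: [0.4778, -0.1948, 0.0807]
tcp_rot: [-3.141, 0.0, -3.1]
contact_force: [0.9, -0.6, -0.1]
grip_width: 0.0283
grasp_force: 40.0
```

Request:
{"fn": "arm_command", "kwargs": {
  "commands": [
    [[0, 0, -0.4, 0, 0, 0], [0, 0, -0.4, 0, 0, 0], [0, 0, -0.4, 0, 0, 0]]
  ]
}}

```text
t: 13.0
eef_pos: [0.4778, -0.1948, 0.0804]
tcp_rot: [-3.141, 0.0, -3.1]
contact_force: [-0.7, 0.6, 0.1]
grip_width: 0.0286
grasp_force: 40.0
```

Request:
{"fn": "arm_command", "kwargs": {
  "commands": [
    [[0, 0, 0, 0, 0, 0], [0, 0, 0, 0, 0, 0], [0, 0, 0, 0, 0, 0], [0, 0, 0, 0, 0, 0], [0, 0, 0, 0, 0, 0]]
  ],
  "hand": 0.48,
  "force": 20
}}

```text
t: 13.5
eef_pos: [0.4776, -0.1947, 0.0802]
tcp_rot: [3.142, -0.0, -3.1]
contact_force: [0.0, -0.4, 0.5]
grip_width: 0.0451
grasp_force: 0.0
```

Request:
{"fn": "arm_command", "kwargs": {
  "commands": [
    [[0, 0, 10, 0, 0, 0], [-3, 0, 45, 0, 0, 0], [-8, 0, 90, 0, 0, 0], [-10, 0, 140, 0, 0, 0], [-10, 0, 190, 0, 0, 0], [-10, 0, 230, 0, 0, 0], [-10, 0, 230, 0, 0, 0]]
  ]
}}

```text
t: 14.2
eef_pos: [0.4708, -0.1966, 0.319]
tcp_rot: [-3.133, 0.013, -3.1]
contact_force: [0.4, -0.2, 0.2]
grip_width: 0.0454
grasp_force: 0.0
```

```bash
cat > m.py <<'E'
from h import *
import sys
A=np.array([.5675,-.191]); g=np.array([np.cos(.041),np.sin(.041)]); h=np.array([g[1],-g[0]]) # gauge y, x
tag=sys.argv[1]; st=status.read_state(); print(st['t'],st['eef_pos'],st['tcp_rot'],st['q'])
for nm in('side','top'):
    I,d,c=grab(nm,nm+tag); X=cloud(c,d); I=I.astype(int)
    R=X[...,:2]-A; S=R@g; W=R@h
    m=((I[...,2]-I[...,0])>8)&(abs(X[...,2]-.065)<.008)&(abs(S)<.14)&(abs(W)<.04)
    print(nm,m.sum(),'S',S[m].min(),S[m].max(),'z',[round(float(np.median(X[m&(S*k>.06)][:,2])),4) for k in(-1,1)])
    for a,b in((-.12,-.06),(-.03,.03),(.06,.12)):
        k=m&(S>a)&(S<b)
        if k.sum()>9: print(a,k.sum(),'w',W[k].min().round(4),W[k].max().round(4))
    if nm=='side': cv2.imwrite('pics/m_%s.png'%tag,cv2.resize(I[90:230,200:380].astype(np.uint8),None,fx=4,fy=4,interpolation=2))
E
python3 m.py c
```

```text
14.2 [ 0.47081366 -0.19664449  0.31901307] [-3.13260024  0.0128731  -3.10020237] [-5.65372816e-01 -1.75291711e-03  1.58214706e+00 -4.72759612e-05
  1.54549585e+00 -2.17750072e+00]
side 643 S -0.12482992347868142 0.1224592198191275 z [0.0642, 0.0644]
-0.12 193 w -0.0174 0.0152
-0.03 124 w -0.0124 0.0101
0.06 152 w -0.0176 0.0152
top 441 S -0.11626240547737227 0.12214908636501882 z [0.066, 0.0658]
-0.12 37 w -0.0129 0.0033
-0.03 11 w -0.0087 -0.0017
0.06 274 w -0.0147 0.0153
```

View pics/m_c.png

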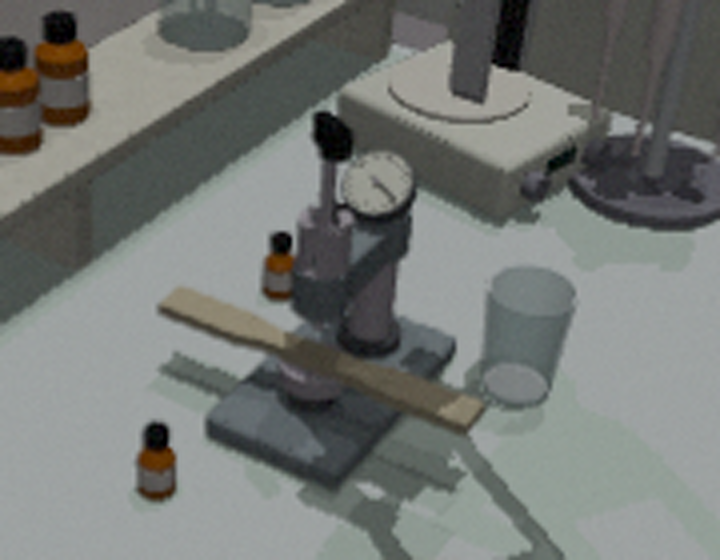

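The picture shows the specimen resting level and crosswise on the anvil, waist under the spindle, centred within about 1 mm, with the knob still parked. Back to the knob.

Request:
{"fn": "arm_command", "kwargs": {
  "commands": [
    [[30, 1, 0, 0, 0, -0.13], [60, 2, 0, 0, 0, -0.26], [90, 2.5, 0, 0, 0, -0.39], [100, 2.7, 0, 0, 0, -0.521], [100, 2.7, 0, 0, 0, -0.521], [100, 2.7, 0, 0, 0, -0.521]]
  ],
  "hand": 0.6
}}

```text
t: 14.9
eef_pos: [0.5665, -0.1915, 0.3081]
tcp_rot: [-3.141, -0.004, 2.665]
contact_force: [0.7, 0.2, -0.6]
grip_width: 0.0568
grasp_force: 0.0
```

Request:
{"fn": "arm_command", "kwargs": {
  "commands": [
    [[0, 0, -30, 0, 0, 0], [0, 0, -55, 0, 0, 0], [0, 0, -70, 0, 0, 0], [0, 0, -74, 0, 0, 0], [0, 0, -74, 0, 0, 0], [0, 0, -74, 0, 0, 0]]
  ]
}}

```text
t: 15.5
eef_pos: [0.5682, -0.1924, 0.2377]
tcp_rot: [-3.142, 0.002, 2.662]
contact_force: [0.5, 0.2, 0.2]
grip_width: 0.0565
grasp_force: 0.0
```

Request:
{"fn": "arm_command", "kwargs": {
  "commands": [
    [[0, 0, -2, 0, 0, 0], [0, 0, -2, 0, 0, 0], [0, 0, -2, 0, 0, 0]]
  ]
}}

```text
t: 15.8
eef_pos: [0.5679, -0.1921, 0.2348]
tcp_rot: [3.142, 0.001, 2.662]
contact_force: [0.2, -0.3, 1.1]
grip_width: 0.0566
grasp_force: 0.0
```

Request:
{"fn": "arm_command", "kwargs": {
  "commands": [
    [[0, 0, 0, 0, 0, 0], [0, 0, 0, 0, 0, 0], [0, 0, 0, 0, 0, 0], [0, 0, 0, 0, 0, 0], [0, 0, 0, 0, 0, 0], [0, 0, 0, 0, 0, 0], [0, 0, 0, 0, 0, 0], [0, 0, 0, 0, 0, 0]]
  ],
  "hand": 0,
  "force": 30
}}

```text
t: 16.6
eef_pos: [0.5677, -0.1919, 0.2342]
tcp_rot: [3.141, -0.0, 2.662]
contact_force: [0.3, 0.5, -0.1]
grip_width: 0.0116
grasp_force: 30.0
```

Request:
{"fn": "arm_command", "kwargs": {
  "commands": [
    [[0, 0, 1, 0, 0, 0], [0, 0, 3, 0, 0, 0], [0, 0, 5, 0, 0, 0], [0, 0, 6.5, 0, 0, 0], [0, 0, 7, 0, 0, 0], [0, 0, 7, 0, 0, 0], [0, 0, 7, 0, 0, 0]]
  ]
}}

```text
t: 17.3
eef_pos: [0.5676, -0.1919, 0.2411]
tcp_rot: [3.141, -0.0, 2.662]
contact_force: [1.3, -0.1, -7.3]
grip_width: 0.0115
grasp_force: 30.0
```

Request:
{"fn": "arm_command", "kwargs": {
  "commands": [
    [[0, 0, 0, 0, 0, -0.12], [0, 0, 0, 0, 0, -0.24], [0, 0, 0, 0, 0, -0.36], [0, 0, 0, 0, 0, -0.48], [0, 0, 0, 0, 0, -0.6], [0, 0, 0, 0, 0, -0.72], [0, 0, 0, 0, 0, -0.84], [0, 0, 0, 0, 0, -0.95], [0, 0, 0, 0, 0, -1.04], [0, 0, 0, 0, 0, -1.04], [0, 0, 0, 0, 0, -1.04]]
  ]
}}

```text
t: 18.4
eef_pos: [0.5674, -0.192, 0.2411]
tcp_rot: [-3.141, -0.0, 1.624]
contact_force: [1.6, -0.3, -6.4]
grip_width: 0.0119
grasp_force: 30.0
```

Request:
{"fn": "arm_command", "kwargs": {
  "commands": [
    [[0, 0, -2, 0, 0, 0], [0, 0, -4, 0, 0, 0], [0, 0, -6, 0, 0, 0], [0, 0, -8, 0, 0, 0], [0, 0, -10, 0, 0, 0], [0, 0, -12, 0, 0, 0], [0, 0, -12, 0, 0, 0]]
  ]
}}

```text
t: 19.1
eef_pos: [0.5675, -0.192, 0.2288]
tcp_rot: [-3.141, -0.0, 1.622]
contact_force: [0.4, -0.6, -5.7]
grip_width: 0.0118
grasp_force: 30.0
```

Request:
{"fn": "arm_command", "kwargs": {
  "commands": [
    [[0, 0, -2, 0, 0, 0], [0, 0, -4, 0, 0, 0], [0, 0, -6, 0, 0, 0], [0, 0, -8, 0, 0, 0], [0, 0, -10, 0, 0, 0], [0, 0, -11, 0, 0, 0], [0, 0, -12, 0, 0, 0], [0, 0, -12, 0, 0, 0]]
  ]
}}

```text
t: 19.9
eef_pos: [0.5675, -0.192, 0.217]
tcp_rot: [-3.141, -0.0, 1.622]
contact_force: [-0.3, 0.8, -5.3]
grip_width: 0.0119
grasp_force: 30.0
```

Request:
{"fn": "arm_command", "kwargs": {
  "commands": [
    [[0, 0, -0.5, 0, 0, 0], [0, 0, -1, 0, 0, 0], [0, 0, -1.5, 0, 0, 0], [0, 0, -2, 0, 0, 0], [0, 0, -2, 0, 0, 0], [0, 0, -2, 0, 0, 0]]
  ]
}}

```text
t: 20.5
eef_pos: [0.5676, -0.192, 0.2151]
tcp_rot: [-3.141, -0.0, 1.622]
contact_force: [-1.1, 0.9, -5.1]
grip_width: 0.0116
grasp_force: 30.0
```

Request:
{"fn": "arm_command", "kwargs": {
  "commands": [
    [[0, 0, -0.4, 0, 0, 0], [0, 0, -0.8, 0, 0, 0], [0, 0, -1.2, 0, 0, 0], [0, 0, -1.2, 0, 0, 0], [0, 0, -1.2, 0, 0, 0]]
  ]
}}

```text
t: 21.0
eef_pos: [0.5677, -0.1921, 0.2145]
tcp_rot: [3.141, 0.0, 1.622]
contact_force: [-2.6, 1.0, -1.2]
grip_width: 0.0118
grasp_force: 30.0
```

The foot is on the waist at lift of about 10 mm and the load has moved off the gripper. I'll settle a touch lower and release.

Request:
{"fn": "arm_command", "kwargs": {
  "commands": [
    [[0.3, 0, -0.3, 0, 0, 0], [0.3, 0, -0.3, 0, 0, 0], [0.3, 0, -0.3, 0, 0, 0]]
  ]
}}

```text
t: 21.3
eef_pos: [0.5678, -0.1921, 0.2144]
tcp_rot: [-3.141, 0.0, 1.622]
contact_force: [-4.2, 0.4, 3.5]
grip_width: 0.0119
grasp_force: 30.0
```

Request:
{"fn": "arm_command", "kwargs": {
  "commands": [
    [[0, 0, 0, 0, 0, 0], [0, 0, 0, 0, 0, 0], [0, 0, 0, 0, 0, 0], [0, 0, 0, 0, 0, 0], [0, 0, 20, 0, 0, 0], [0, 0, 60, 0, 0, 0], [0, 0, 100, 0, 0, 0], [-40, 0, 125, 0, 0, 0], [-85, 10, 125, 0, 0, 0], [-125, 30, 125, 0, 0, 0], [-150, 60, 125, 0, 0, 0], [-150, 60, 125, 0, 0, 0]]
  ],
  "hand": 0.6
}}

```text
t: 22.5
eef_pos: [0.4158, -0.1297, 0.3392]
tcp_rot: [3.14, -0.0, 1.623]
contact_force: [0.4, 0.1, -0.7]
grip_width: 0.0564
grasp_force: 0.0
```

```bash
python3 m.py d; python3 - <<'E'
from h import *
for nm in('top','side'):
    X=cloud(cam(nm),np.load('pics/%sd.npy'%nm))
    k=X[(X[...,2]>.19)&(X[...,2]<.26)&(np.hypot(X[...,0]-.567,X[...,1]+.191)<.03)]
    if len(k): print(nm,len(k),np.percentile(k[:,2],[50,90,99]),cv2.minAreaRect((k[:,:2]*1000).astype(np.float32)))
E
```

```text
22.5 [ 0.41577369 -0.1296601   0.33917611] [ 3.14039195e+00 -3.09682272e-04  1.62319629e+00] [-5.02204855e-01 -1.69290408e-01  1.69638697e+00  8.96386442e-04
  1.61363842e+00 -5.54565858e-01]
side 623 S -0.12448468101280986 0.12123721684188864 z [0.0642, 0.064]
-0.12 191 w -0.0177 0.0161
-0.03 118 w -0.0121 0.0094
0.06 152 w -0.0202 0.0152
top 386 S 0.03627008683871525 0.12335490803862623 z [nan, 0.0658]
0.06 276 w -0.0146 0.0149
top 9 [0.21926569 0.22485002 0.22607125] ((569.2291870117188, -176.63046264648438), (3.3107378482818604, 5.3879780769348145), 60.763267517089844)
side 104 [0.21468774 0.22408755 0.22475706] ((565.2345581054688, -188.95118713378906), (32.844642639160156, 12.330124855041504), 89.39767456054688)
  return _methods._mean(a, axis=axis, dtype=dtype,
  ret = ret.dtype.type(ret / rcount)
```

View pics/m_d.png

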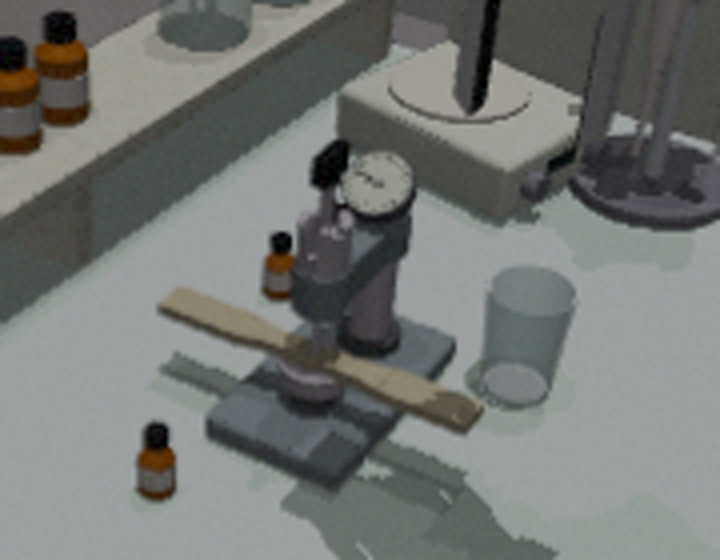

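The picture shows the foot on the waist. The knob's top is at 0.224 m, 10 mm above the foot-down height, it is untwisted and free, and the specimen and its neighbours have not moved. I'm handing in.

```bash
python3 -c "
from cell import job_done
print(job_done())"
```

```text
the job is handed in; nothing more can be done
None
```

The job is handed in: the specimen lies crosswise on the anvil, centred to about 1 mm, the foot was lowered gently onto its waist at about 10 mm (taken from the knob's height, not read off the dial), the knob is free, and the arm is clear after about 22.6 s of the 67 s allowed.

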